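# Dispense one large aluminium blank

## Task

Get one large aluminium blank from the larger of the two blank dispensers on the jeweller's bench: pull its sprung slide by the upright plate all the way out to its stop, then let the spring take it fully home so that it pushes the lowest blank into the catch tray. Dispense just one: the other large blanks stay in their tower. Do not work the smaller dispenser, and leave the dapping cube, the jar and the two pliers where they lie.

Things in the scene. Friction and masses are not known exactly. Their poses are not given: they have to be found in the camera images.
- dispenser_large: the larger blank dispenser, fixed: square open-topped tower (60 x 60 mm, 50 mm high) with three stacked aluminium blanks 50 x 50 x 6 mm, on a bed 14 mm high. Origin on the table under the tower's centre; x points from pull plate through tower to tray. The sprung slide (top 19 mm high) lies under the stack and pulls out to -x by 67 mm; guides 20 mm high to x = -65 mm
- dispenser_small: the smaller blank dispenser, fixed: square open-topped tower (40 x 40 mm, 50 mm high) with three stacked aluminium blanks 30 x 30 x 6 mm, on a bed 14 mm high. Origin on the table under the tower's centre; x points from pull plate through tower to tray. The sprung slide (top 19 mm high) lies under the stack and pulls out to -x by 47 mm; guides 20 mm high to x = -55 mm
- pull_large (a point): larger dispenser's upright pull plate, moves with the slide: centre of its face towards the tower, 50 mm above the table. Plate 60 mm wide, 8 mm thick (from this point to the dispenser's -x), 14 to 70 mm high. With the slide home, 50 mm are free between this face and the tower, over the 19 mm high slide
- pull_small (a point): smaller dispenser's upright pull plate, moves with the slide: centre of its face towards the tower, 50 mm above the table. Plate 60 mm wide, 8 mm thick (from this point to the dispenser's -x), 14 to 70 mm high. With the slide home, 50 mm are free between this face and the tower, over the 19 mm high slide
- slide_large (a joint): larger dispenser's slide, m: 0 fully home (spring pulls it here with about 4 N), 0.067 at its outer stop (about 8 N), where the stack drops onto the bed; on its way home the slide pushes the lowest blank out at +x into the tray
- slide_small (a joint): smaller dispenser's slide, m: 0 fully home, 0.047 at its outer stop
- tray_large (a point): centre of the floor of the larger dispenser's open catch tray, 3 mm above the table, 74 mm beyond the tower's centre; tray 85 mm long, 72 mm wide, rim 18 mm high
- blank_large0: lowest aluminium blank of the larger dispenser's stack, 50 x 50 x 6 mm; origin at the centre of its underside
- blank_large1: second blank of that stack, same size
- blank_large2: top blank of that stack, same size
- dapping_cube: steel dapping cube, 40 mm, round dimples in its faces; origin at the centre of its underside
- flux_jar: closed jar, 36 mm across, 50 mm high; origin at the centre of its underside
- pliers_a: pliers with green handles lying flat, about 165 mm long, 12 mm thick; origin at the rivet
- pliers_b: pliers with yellow handles lying flat, about 165 mm long, 12 mm thick; origin at the rivet
Mind the look-alikes: they are no part of the job. Leave any yellow look-alike of the dispenser_small alone.

How it is judged:
By the outcome, as a careful person would: the job done as asked, in the order asked, and still so for the second after the job is handed in, with the robot touching nothing.
It also fails if it takes over 40 s, if anything falls off the work surface, if the arm or the gripper's body presses on something with over 40 N, if the wrist force passes 120 N, or if a joint passes its speed limit or range.

## Robot

A 6-joint arm with a two-finger parallel gripper is mounted at the origin on the work surface. World frame = base frame: x ahead of the robot, y to its left, z up, the work surface at z = 0. Lengths are in mm, angles in rad, forces in N, time in s.
With the tool pointing down it reaches from about 350 to 775 mm from the base axis. Payload 5.5 kg.
Tool frame: the origin (TCP) lies midway between the tips of the shut fingers; the grasp point (between the pads) lies 19 mm behind it; z points along the fingers, y is the line along which they close (so a half turn about z gives the same grasp; the last joint's range is limited). The gripper opens to 85 mm and grips with 20 to 120 N. Pads are 22 mm wide; open, the fingers measure 114 mm over their backs; the gripper's body (76 mm by 85 mm) begins 54 mm behind the grasp point. The pads swing forward as they close: fully open they stand 13 mm farther back than shut.
Start: joints at [-1.261, 0.313, 0.046, 1.304, 0, 1.431], TCP at [250.004, -517.851, 231.323] pointing down, gripper open.
Joint ranges: [-2.76, 2.76], [-0.86, 1.69], [-1.03, 1.26], [-2.2, 2.34], [-1.47, 1.5], [-3.14, 3.14]. Speed limits (rad/s): [2.57, 2.57, 3.14, 3.14, 3.14, 3.14].

## Interface

Orientations are given as a rotation vector (axis times angle).
In Python, from plant import state, optics, robot gives the robot as it stands.
- The arm moves only by the tool servo_tool, never from a script. Its argument "commands" is text: rows parted by semicolons, each of 7 numbers parted by spaces: the shift along the tool's x, y, z in cm, then the turn, a rotation vector about the tool's x, y, z in degrees, then the finger opening in cm, from 0 to 8.54. A call has exactly 5 rows; each row shifts and turns the commanded pose from where the row before left it, along the tool's axes as they then stand; what a row does not reach is not made up. A row lasts 1/12 s, in which the tool goes at most 41.7 mm and 7.16 degrees, less where a joint would pass 70% of its speed; a pose out of reach is approached as far as the arm can. A call with a gripper value outside its range is refused whole. The fingers move at their own pace and stop on an object; "newtons" is the grip in N (left out, the last holds). Time passes only in rows, so rows that do not move let the fingers close, or fill a call up. It gives the time, the measured TCP pose, the force, the opening and the grip force at its end, in the units of the state.
- state(): the state, without advancing time (a new reading comes with each control period).
- optics.snapshot(name): name is "scene" or "top" or "wrist"; returns a dict with "color" (400x640x3 uint8, blue, green, red), "mtx" (3x3 intrinsics, pixels), "rvec" (rotation vector, rad) and "tvec" (3), from world to camera coordinates, as OpenCV has them. Camera axes: x right, y down, z forward; pixel columns grow to the right and rows downward; lengths in mm; the calibration is good to about 2 mm. A picture is of the moment at which its call begins. There is no depth.
- robot.job_done(): hands the job in; it is judged then, once.
The state is a dict: "time_s": time; "qpos": joint angles; "qvel": joint speeds; "effort": joint torques, N m; "ee_pos": TCP position; "ee_rot": TCP orientation; "contact_force": force on the tool from outside, world axes, zero at the start; "moment": the same for the moment, N m; "finger_gap": finger opening in mm; "gripper_force": force on a finger pad.
Only numpy, scipy, OpenCV 4.12 (cv2) and the standard library are available. Lean on these libraries where they do the work, as an engineer would, in place of code of your own. Each camera call takes 0.05 s, during which the arm holds its last target. There are 200 camera calls.

## Working session

There is one attempt and no reset: what is moved stays moved. The work goes in short steps, Python scripts to look and compute and a tool call to move; the robot and the scene stay as the last step left them, time stands still between calls to the robot, and variables do not carry over. Pictures are saved under pics/ and viewed, at most 10 in all, crops included, and the job is handed in when it is done.

Besides the shell and the picture viewer there is one more tool, called after "Request:" by a JSON object that holds its "method" and its "body". servo_tool: Moves the arm, as the interface text tells. Its arguments: {"type":"object","properties":{"commands":{"type":"string"},"newtons":{"type":"number"}},"required":["commands"]}

```bash
mkdir -p pics
cat > h.py <<'E'
import numpy as np,cv2
from plant import state,optics,robot
def snap(n,f):
    s=optics.snapshot(n);cv2.imwrite(f'pics/{f}.png',s['color']);np.savez(f'{f}.npz',**{k:s[k] for k in('color','mtx','rvec','tvec')});return s
def px2w(f,u,v,z):
    s=np.load(f+'.npz');R=cv2.Rodrigues(s['rvec'])[0];t=s['tvec'].ravel()
    d=R.T@np.linalg.inv(s['mtx'])@np.array([u,v,1.]);c=-R.T@t
    return c+d*(z-c[2])/d[2]
def w2px(f,P):
    s=np.load(f+'.npz');return cv2.projectPoints(np.float64(P).reshape(-1,3),s['rvec'],s['tvec'],s['mtx'],None)[0].reshape(-1,2)
E
python3 -c "
from h import *
snap('top','top0');snap('scene','scene0');print(state())"
```

```text
{'time_s': 0.1, 'qpos': array([-1.26058720e+00,  3.13915586e-01,  4.51231650e-02,  1.30361976e+00,
       -1.88137148e-05,  1.43119921e+00]), 'qvel': array([ 0.0003674 , -0.00167491,  0.00289427,  0.0009782 , -0.00046752,
       -0.00117418]), 'effort': array([ 1.58951771e-03, -4.81725419e+01,  2.99243367e+01,  1.27291074e-02,
       -1.90056094e-04, -8.93025387e-08]), 'ee_pos': array([ 249.85400647, -517.37930087,  230.51608401]), 'ee_rot': array([-3.06090601e+00, -7.00253963e-01,  2.45578396e-04]), 'contact_force': array([-0.67557336, -0.09015465, -0.1325095 ]), 'moment': array([-0.01540357, -0.01372579,  0.0134861 ]), 'gripper_force': 0.0, 'finger_gap': 85.34049601970719}
```

View pics/top0.png

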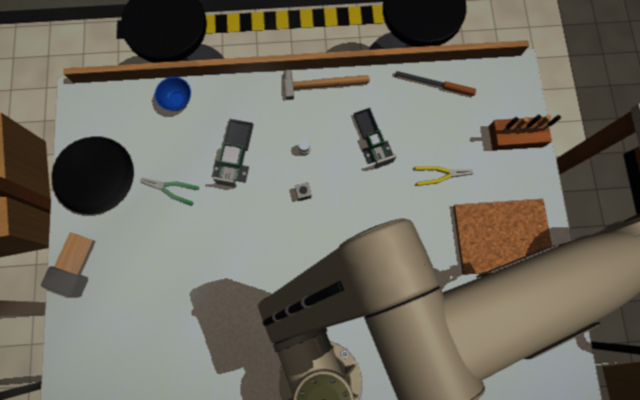

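View pics/scene0.png

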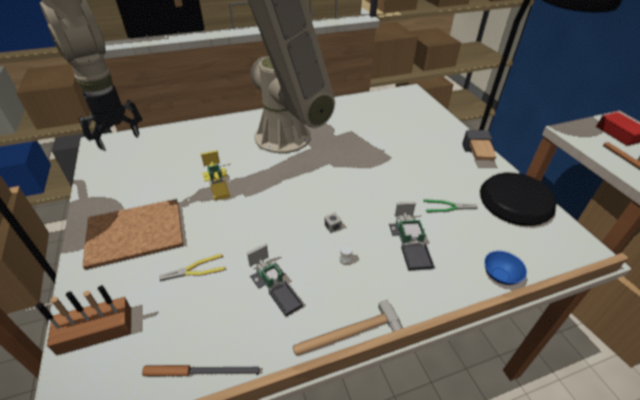

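The top view shows two green dispensers, at about (232,152) and (373,137). The scene view shows a yellow look-alike at (215,175), which I ignore. The left one at (232,152) looks larger, so I'll confirm that in an enlarged crop.

```bash
python3 -c "
from h import *
a=cv2.imread('pics/top0.png')
L=cv2.resize(a[110:195,200:265],None,fx=6,fy=6,interpolation=cv2.INTER_CUBIC)
R=cv2.resize(a[100:185,340:405],None,fx=6,fy=6,interpolation=cv2.INTER_CUBIC)
cv2.imwrite('pics/crop1.png',np.hstack([L,R]))
for p in [(239,121),(232,152),(366,110),(375,150)]: print(p,px2w('top0',*p,20))"
```

```text
(239, 121) [756.86208744 188.74742933  20.        ]
(232, 152) [660.84631546 212.83527589  20.        ]
(366, 110) [ 766.1303675 -193.9346413   20.       ]
(375, 150) [ 638.08971975 -208.50138638   20.        ]
```

View pics/crop1.png

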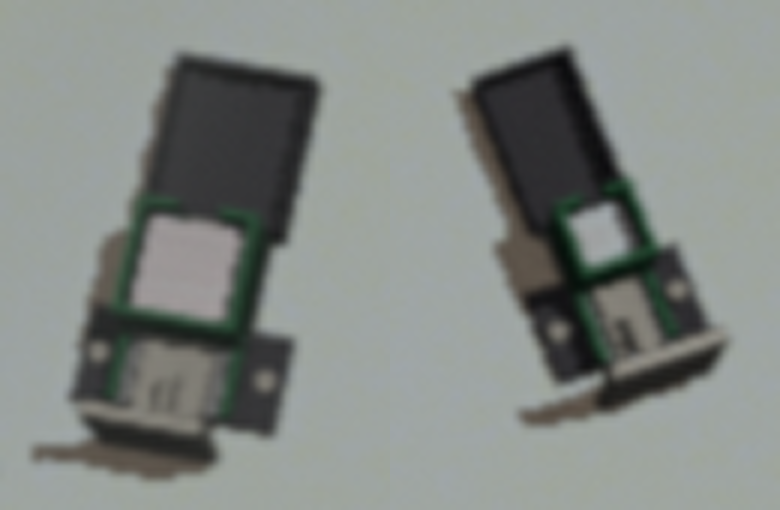

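The left dispenser has the wider tower (about 125 px in the crop against 85) and the larger blank and tray, so it is dispenser_large. Next I fit its pose to the crop corners.

```bash
cat > fit.py <<'E'
from h import *
from scipy.optimize import least_squares
C=np.array([(178,54),(322,78),(72,402),(213,425),(82,412),(212,438),(138,200),(268,212),(245,332),(117,317)])/6+[200-.42,110-.42]
best=None
for ht in (50,64):
    M=np.float64([(116.5,36,18),(116.5,-36,18),(-80,30,70),(-80,-30,70),(-88,30,70),(-88,-30,70),(30,30,ht),(30,-30,ht),(-30,-30,ht),(-30,30,ht)])
    def W(p):
        c,s=np.cos(p[2]),np.sin(p[2]);return M@np.array([[c,s,0],[-s,c,0],[0,0,1]])+[p[0],p[1],0]
    r=least_squares(lambda p:(w2px('top0',W(p))-C).ravel(),[680,205,-.2])
    print(ht,r.x,r.cost);print((r.fun.reshape(-1,2)).round(1).tolist());print(W(r.x)[2:4])
E
python3 fit.py
```

```text
50 [ 6.45419937e+02  2.10461612e+02 -2.41662621e-01] 5.038822235127772
[[0.1, 0.1], [-0.3, -0.0], [2.2, -0.2], [-0.3, -0.5], [-0.1, 0.9], [-0.7, 0.1], [0.8, -0.7], [-0.6, 0.7], [-1.0, 0.3], [-0.2, -0.6]]
[[574.9241413  258.73523541  70.        ]
 [560.56510546 200.47875002  70.        ]]
64 [ 6.43472041e+02  2.09589693e+02 -2.44105024e-01] 9.773748524606322
[[0.5, 0.7], [0.1, 0.6], [2.5, 0.4], [-0.1, 0.2], [0.2, 1.5], [-0.5, 0.7], [0.3, -1.7], [-0.9, -0.3], [-1.4, -0.5], [-0.8, -1.5]]
[[573.0943588  258.03535185  70.        ]
 [558.59308008 199.81411075  70.        ]]
```

```bash
cat > plan.py <<'E'
from h import *
from scipy.spatial.transform import Rotation as Ro
O=np.array([645.4,210.5,0]);Y=-0.2417
ex=np.array([np.cos(Y),np.sin(Y),0]);ey=np.array([-ex[1],ex[0],0])
def rows(tgt,n,turn=0):
    s=state();R=Ro.from_rotvec(s['ee_rot']);d=(tgt-s['ee_pos'])/n
    for i in range(n):
        print((R.inv().apply(d)/10).round(1).tolist(),turn);R=R*Ro.from_rotvec([0,0,turn],degrees=True)
E
python3 -c "
from plan import *
rows(O-55*ex+[0,0,200],20,-7)
R=Ro.from_rotvec(state()['ee_rot']).as_matrix();print(R.round(3),ex)"
```

```text
[3.2, -2.6, 0.2] -7
[3.4, -2.2, 0.2] -7
[3.7, -1.8, 0.2] -7
[3.9, -1.3, 0.2] -7
[4.0, -0.8, 0.2] -7
[4.1, -0.3, 0.2] -7
[4.1, 0.2, 0.2] -7
[4.0, 0.7, 0.2] -7
[3.9, 1.2, 0.2] -7
[3.7, 1.6, 0.2] -7
[3.5, 2.1, 0.2] -7
[3.2, 2.5, 0.2] -7
[2.9, 2.9, 0.2] -7
[2.5, 3.2, 0.2] -7
[2.1, 3.5, 0.2] -7
[1.7, 3.7, 0.2] -7
[1.2, 3.9, 0.2] -7
[0.7, 4.0, 0.2] -7
[0.2, 4.1, 0.2] -7
[-0.3, 4.1, 0.2] -7
[[ 0.901  0.435 -0.001]
 [ 0.435 -0.901  0.002]
 [ 0.    -0.002 -1.   ]] [ 0.97093248 -0.23935356  0.        ]
```

Request:
{"method": "servo_tool", "body": {"commands": "3.2 -2.6 0.2 0 0 -7 0; 3.4 -2.2 0.2 0 0 -7 0; 3.7 -1.8 0.2 0 0 -7 0; 3.9 -1.3 0.2 0 0 -7 0; 4.0 -0.8 0.2 0 0 -7 0", "newtons": 40}}

```text
time_s: 0.52
ee_pos: [335.6, -329.8, 220.8]
ee_rot: [-2.705, -1.596, -0.0]
contact_force: [1.8, -0.6, 0.2]
finger_gap: 25.7
gripper_force: 0.0
```

Request:
{"method": "servo_tool", "body": {"commands": "4.1 -0.3 0.2 0 0 -7 0; 4.1 0.2 0.2 0 0 -7 0; 4.0 0.7 0.2 0 0 -7 0; 3.9 1.2 0.2 0 0 -7 0; 3.7 1.6 0.2 0 0 -7 0"}}

```text
time_s: 0.93
ee_pos: [422.0, -145.0, 211.1]
ee_rot: [-2.1, -2.337, 0.0]
contact_force: [0.5, -0.6, 0.5]
finger_gap: 0.1
gripper_force: 0.0
```

Request:
{"method": "servo_tool", "body": {"commands": "3.5 2.1 0.2 0 0 -7 0; 3.2 2.5 0.2 0 0 -7 0; 2.9 2.9 0.2 0 0 -7 0; 2.5 3.2 0.2 0 0 -7 0; 2.1 3.5 0.2 0 0 -7 0"}}

```text
time_s: 1.35
ee_pos: [508.9, 39.5, 201.0]
ee_rot: [-1.299, -2.86, 0.0]
contact_force: [0.6, -0.6, -0.6]
finger_gap: -0.2
gripper_force: 0.0
```

Request:
{"method": "servo_tool", "body": {"commands": "1.7 3.7 0.2 0 0 -7 0; 1.2 3.9 0.2 0 0 -7 0; 0.7 4.0 0.2 0 0 -7 0; 0.2 4.1 0.2 0 0 -7 0; 0 0 0 0 0 -7 0"}}

```text
time_s: 1.77
ee_pos: [579.7, 191.2, 191.2]
ee_rot: [-0.37, -3.119, -0.003]
contact_force: [-0.7, -0.5, -0.3]
finger_gap: -0.4
gripper_force: 0.0
```

```bash
python3 -c "
from plan import *
snap('wrist','w1')
a=cv2.imread('pics/w1.png')
cv2.imwrite('pics/w1b.png',cv2.resize(a,(800,500)))
print(state()['qpos']);rows(O-55*ex+[0,0,200],1)
R=Ro.from_rotvec(state()['ee_rot']).as_matrix();print(R.round(3))"
```

```text
[1.83096797e-01 3.92538770e-01 6.24122694e-02 1.24235497e+00
 2.87616136e-04 4.15124909e-01]
[-0.5, 3.7, -0.9] 0
[[-0.973  0.23  -0.002]
 [ 0.23   0.973 -0.   ]
 [ 0.002 -0.    -1.   ]]
```

View pics/w1b.png

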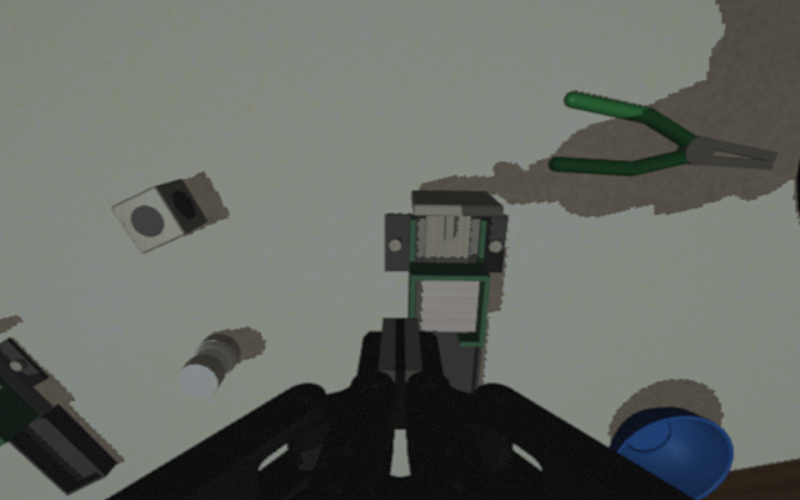

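The wrist view shows the large dispenser: plate at about (455,200), tower at (450,305). I'll enlarge it for a finer fit.

```bash
python3 -c "
from h import *
a=cv2.imread('pics/w1.png')[140:285,295:415]
cv2.imwrite('pics/w1c.png',cv2.convertScaleAbs(cv2.resize(a,None,fx=4,fy=4,interpolation=cv2.INTER_CUBIC),alpha=1.5))"
```

```text
(no output)
```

View pics/w1c.png

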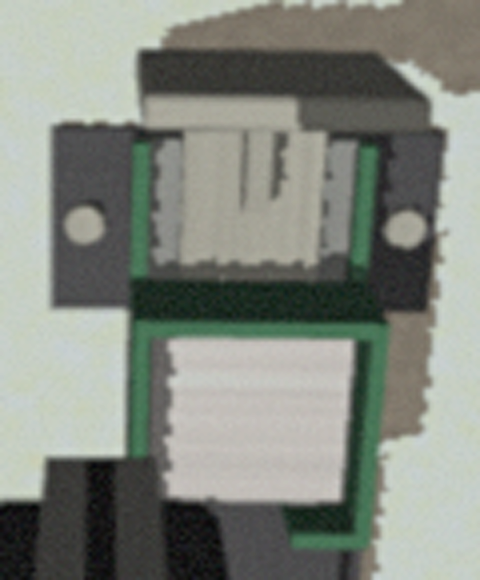

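```bash
cat > fit2.py <<'E'
from h import *
from scipy.optimize import least_squares
C=np.array([(145,96),(427,99),(147,129),(430,130),(133,320),(387,322),(367,548)])/4+[295-.4,140-.4]
M=np.float64([(-88,-30,70),(-88,30,70),(-80,-30,70),(-80,30,70),(-30,-30,50),(-30,30,50),(30,30,50)])
def W(p):
    c,s=np.cos(p[2]),np.sin(p[2]);return M@np.array([[c,s,0],[-s,c,0],[0,0,1]])+[p[0],p[1],0]
r=least_squares(lambda p:(w2px('w1',W(p))-C).ravel(),[645,210,-.24])
print(r.x,r.cost,r.fun.reshape(-1,2).round(1).tolist())
E
python3 fit2.py
```

```text
[ 6.47469083e+02  2.13220442e+02 -2.51877109e-01] 4.45029331154343 [[-0.7, -0.8], [1.7, -0.5], [-1.5, 0.5], [0.0, 1.3], [-0.0, -0.2], [0.4, 0.2], [0.2, -0.4]]
```

Both fits agree to within 3 mm. I use the mean: origin (646.5, 212), yaw -0.247.

```bash
sed -i 's/^O=.*/O=np.array([646.5,212,0]);Y=-0.247/' plan.py; python3 -c "
from plan import *
rows(O-55*ex+[0,0,110],3);rows(O-55*ex+[0,0,30],1)"
```

```text
[-0.2, 1.3, 2.7] 0
[-0.2, 1.3, 2.7] 0
[-0.2, 1.3, 2.7] 0
[-0.6, 3.9, 16.1] 0
```

Request:
{"method": "servo_tool", "body": {"commands": "-0.2 1.3 2.7 0 0 0.9 0; -0.2 1.3 2.7 0 0 0 0; -0.2 1.3 2.7 0 0 0 0; 0 0 0 0 0 0 0; 0 0 0 0 0 0 0"}}

```text
time_s: 2.23
ee_pos: [591.8, 220.4, 110.4]
ee_rot: [-0.415, -3.109, 0.004]
contact_force: [-0.1, -0.6, -0.3]
finger_gap: 0.2
gripper_force: 0.0
```

```bash
python3 -c "
from plan import *
snap('wrist','w2')
s=state();d=s['ee_pos']-O;print('disp',d@ex,d@ey,d[2]);rows(O-55*ex+[0,0,30],1)
cv2.imwrite('pics/w2b.png',cv2.convertScaleAbs(cv2.imread('pics/w2.png')[60:400,150:550],alpha=1.5))"
```

```text
disp -53.87374126298187 -4.916011093081849 112.25231141504794
[0.1, 0.5, 8.2] 0
```

View pics/w2b.png

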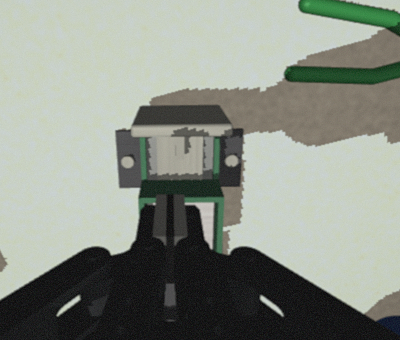

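The wrist view shows the plate at (182,130) in the crop and the fingertips at about (170,200), projected over the tower because they are higher. This is consistent with the fit, so I descend.

Request:
{"method": "servo_tool", "body": {"commands": "0.1 0.5 2 0 0 0 0; 0 0 2 0 0 0 0; 0 0 2 0 0 0 0; 0 0 2 0 0 0 0; 0 0 0 0 0 0 0"}}

```text
time_s: 2.7
ee_pos: [592.5, 224.8, 30.7]
ee_rot: [-0.416, -3.111, 0.003]
contact_force: [-0.5, 0.7, -0.7]
finger_gap: -0.1
gripper_force: 0.0
```

```bash
python3 -c "
from plan import *
snap('scene','s2')
s=state();d=s['ee_pos']-O;print('disp',d@ex,d@ey,d[2],s['contact_force'])
cv2.imwrite('pics/s2b.png',cv2.resize(cv2.imread('pics/s2.png')[150:290,330:490],None,fx=4,fy=4,interpolation=cv2.INTER_CUBIC))"
```

```text
disp -54.80007602759474 -0.2771618903541828 32.400206481841124 [0.71131726 0.02085423 0.46759803]
```

View pics/s2b.png

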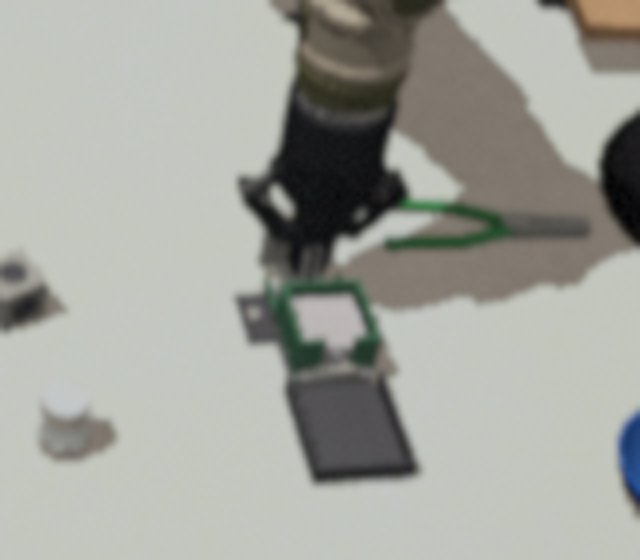

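The fingers stand in the gap between plate and tower with no contact force. Pulling now.

Request:
{"method": "servo_tool", "body": {"commands": "0.7 0 0 0 0 0 0; 0.7 0 0 0 0 0 0; 0.8 0 0 0 0 0 0; 0.8 0 0 0 0 0 0; 0 0 0 0 0 0 0"}}

```text
time_s: 3.17
ee_pos: [566.6, 234.0, 34.8]
ee_rot: [0.413, 3.108, -0.0]
contact_force: [3.9, -4.9, -0.2]
finger_gap: -0.2
gripper_force: 2.3
```

Request:
{"method": "servo_tool", "body": {"commands": "1 0 0 0 0 0 0; 1 0 0 0 0 0 0; 1 0 0 0 0 0 0; 1 0 0 0 0 0 0; 0 0 0 0 0 0 0"}}

```text
time_s: 3.58
ee_pos: [528.4, 244.0, 34.8]
ee_rot: [0.414, 3.107, -0.002]
contact_force: [5.1, -5.9, -0.1]
finger_gap: 0.1
gripper_force: 3.2
```

```bash
python3 -c "
from plan import *
s=state();d=s['ee_pos']-O;print('disp',d@ex,d@ey,d[2],s['contact_force'],s['contact_force']@ex)"
```

```text
disp -122.3607513083229 2.116867754198079 34.82330544816829 [ 5.11527585 -5.87701633 -0.09037571] 6.396936268925043
```

Request:
{"method": "servo_tool", "body": {"commands": "0.4 0 0 0 0 0 0; 0.4 0 0 0 0 0 0; 0.2 0 0 0 0 0 0; 0.1 0 0 0 0 0 0; 0 0 0 0 0 0 0"}}

```text
time_s: 4.0
ee_pos: [518.9, 246.4, 34.8]
ee_rot: [0.415, 3.106, -0.002]
contact_force: [5.6, -7.1, 0.5]
finger_gap: 0.4
gripper_force: 3.8
```

Request:
{"method": "servo_tool", "body": {"commands": "0.1 0 0 0 0 0 0; 0.1 0 0 0 0 0 0; 0.1 0 0 0 0 0 0; 0 0 0 0 0 0 0; 0 0 0 0 0 0 0"}}

```text
time_s: 4.42
ee_pos: [516.3, 247.1, 34.8]
ee_rot: [0.415, 3.106, -0.002]
contact_force: [7.1, -6.4, 0.7]
finger_gap: -0.1
gripper_force: 4.1
```

Request:
{"method": "servo_tool", "body": {"commands": "0.1 0 0 0 0 0 0; 0.1 0 0 0 0 0 0; 0.1 0 0 0 0 0 0; 0 0 0 0 0 0 0; 0 0 0 0 0 0 0"}}

```text
time_s: 4.83
ee_pos: [515.4, 247.3, 34.9]
ee_rot: [0.416, 3.102, -0.003]
contact_force: [11.8, -7.8, -4.7]
finger_gap: 0.2
gripper_force: 6.8
```

Request:
{"method": "servo_tool", "body": {"commands": "0.1 0 0 0 0 0 0; 0 0 0 0 0 0 0; 0.1 0 0 0 0 0 0; 0 0 0 0 0 0 0; 0 0 0 0 0 0 0"}}

```text
time_s: 5.25
ee_pos: [515.4, 247.3, 35.0]
ee_rot: [0.417, 3.099, -0.004]
contact_force: [16.2, -11.5, -8.2]
finger_gap: -0.0
gripper_force: 9.4
```

The tool stalled at 67 mm of travel and the force jumped, so the slide is at its stop. Now I let the spring take it home, running ahead of the plate.

Request:
{"method": "servo_tool", "body": {"commands": "-1.5 0 0 0 0 0 0; -2.2 0 0 0 0 0 0; -2.3 0 0 0 0 0 0; -1.6 0 0 0 0 0 0; -0.7 0 0 0 0 0 0"}}

```text
time_s: 5.67
ee_pos: [590.8, 227.7, 34.1]
ee_rot: [0.415, 3.11, 0.002]
contact_force: [-0.3, 0.2, 0.7]
finger_gap: 0.1
gripper_force: 0.0
```

Request:
{"method": "servo_tool", "body": {"commands": "0 0 0 0 0 0 0; 0 0 0 0 0 0 0; 0 0 0 0 0 0 0; 0 0 0 0 0 0 0; 0 0 0 0 0 0 0"}}

```text
time_s: 6.08
ee_pos: [587.2, 228.3, 32.4]
ee_rot: [-0.412, -3.114, 0.0]
contact_force: [0.2, -0.4, -0.4]
finger_gap: 0.0
gripper_force: 0.0
```

```bash
python3 -c "
from plan import *
snap('scene','s3')
s=state();d=s['ee_pos']-O;print('disp',d@ex,d@ey,d[2],s['contact_force'],s['contact_force']@ex)
cv2.imwrite('pics/s3b.png',cv2.resize(cv2.imread('pics/s3.png')[150:290,330:490],None,fx=4,fy=4,interpolation=cv2.INTER_CUBIC))"
```

```text
disp -61.23758153173122 1.3500145999241688 32.344052746013915 [ 0.15500539  0.07533363 -0.20430879] 0.1318822349069086
```

View pics/s3b.png

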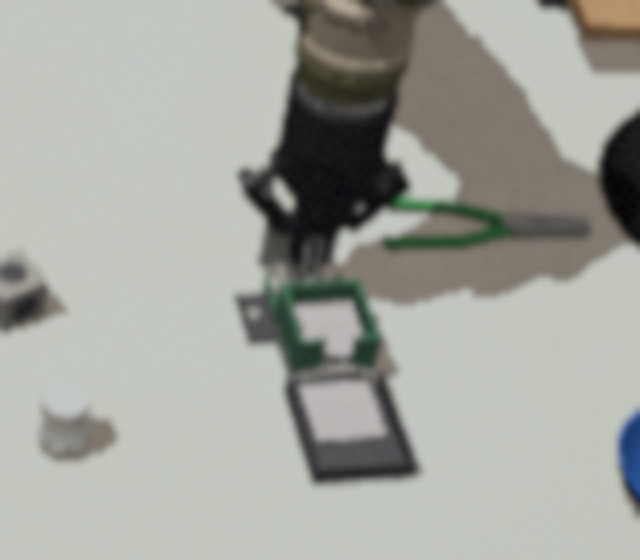

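One blank lies flat in the tray at (345,410), and the tool is free of contact. I'll shift slightly away from the plate, lift out and check that the slide is home.

Request:
{"method": "servo_tool", "body": {"commands": "-0.5 0 0 0 0 0 0; 0 0 -2 0 0 0 0; 0 0 -3 0 0 0 0; 0 0 -4 0 0 0 0; 0 0 -4 0 0 0 0"}}

```text
time_s: 6.55
ee_pos: [592.3, 226.3, 162.6]
ee_rot: [-0.413, -3.112, 0.002]
contact_force: [1.3, 0.3, 0.6]
finger_gap: -0.1
gripper_force: 0.0
```

Request:
{"method": "servo_tool", "body": {"commands": "0 -4 -1 0 0 0 0; 0 -4 0 0 0 0 0; 0 0 0 0 0 0 0; 0 0 0 0 0 0 0; 0 0 0 0 0 0 0"}}

```text
time_s: 6.97
ee_pos: [572.5, 149.2, 172.4]
ee_rot: [0.415, 3.114, 0.001]
contact_force: [0.1, -0.5, 0.4]
finger_gap: -0.0
gripper_force: 0.0
```

```bash
python3 -c "
from plan import *
snap('wrist','w4')
P=[O+ex*a+ey*b+[0,0,70] for a,b in((-88,-30),(-88,30),(-80,-30),(-80,30))]
print(w2px('w4',P).round(0).tolist(),state()['contact_force'])
cv2.imwrite('pics/w4b.png',cv2.convertScaleAbs(cv2.resize(cv2.imread('pics/w4.png'),(800,500)),alpha=1.5))"
```

```text
[[383.0, 162.0], [462.0, 160.0], [383.0, 172.0], [461.0, 171.0]] [ 0.4777827  -0.71541324 -0.96001341]
```

View pics/w4b.png

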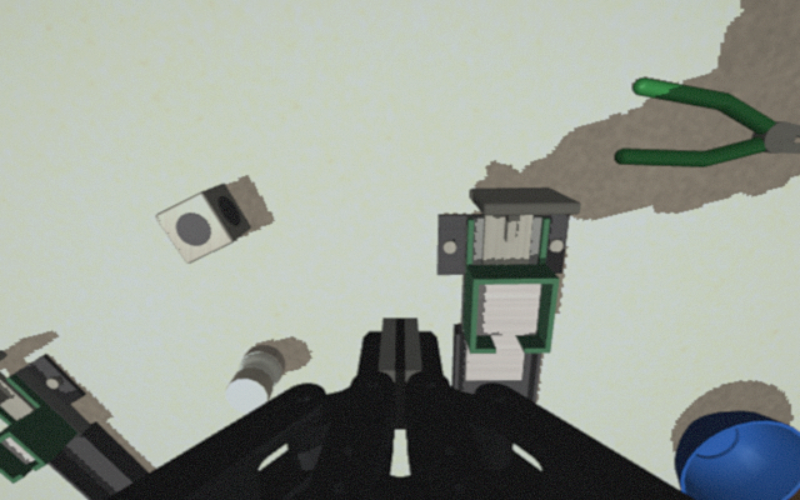

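The plate sits at (525,209) in the picture, matching its home prediction of (528,208). The blank is in the tray at (495,365), and the remaining stack is in the tower.

```bash
python3 -c "
from h import *
print(robot.job_done())"
```

```text
the job is handed in; nothing more can be done
None
```

The job is handed in: one large blank was dispensed into the larger dispenser's tray, its slide is back home, the rest of the stack is still in the tower, and the arm contacted only the pull plate.

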